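Comb the stirring rods into the grooves of the drying tray

ROBOT

A 7-joint arm with a two-finger parallel gripper is mounted at the origin on a cart in front of the work surface, level with it; the furniture and walls round the work are solid. World frame = base frame: x ahead of the robot, y to its left, z up, the work surface at z = 0. Lengths are in m, angles in rad, forces in N, time in s.
With the tool pointing down it reaches from about 0.375 to 0.925 m from the base axis. Payload 3.1 kg.
Tool frame: the origin (TCP) lies between the finger pads; the fingertips stand 19 mm ahead of it and the grasp point (between the pads) is the TCP; z points along the fingers, y is the line along which they close (so a half turn about z gives the same grasp; the last joint's range is limited). The gripper opens to 85 mm and grips with 20 to 120 N. Pads are 22 mm wide; open, the fingers measure 114 mm over their backs; the gripper's body (76 mm by 85 mm) begins 54 mm behind the grasp point. The pads swing forward as they close: fully open they stand 13 mm farther back than shut.
Start: joints at [1.073, 0.383, 0.044, 1.598, -0.018, 1.161, -0.05], TCP at [0.253, -0.599, 0.25] pointing down, gripper open.
Joint ranges: [-2.61, 2.61], [-0.41, 2.15], [-1.48, 1.57], [0, 2.5], [-1.57, 4.71], [0.05, 1.97], [-2.85, 2.85]. Speed limits (rad/s): [2.79, 2.79, 3.14, 3.14, 3.14, 3.14, 3.14].

INTERFACE

Orientations are given as a unit quaternion [x, y, z, w].
In Python, from bench import move_ptp, movel, move_j, move_gripper, pause, inverse_kinematics, read_camera, camera_params, MotionError, sign_off, look_for, tip_of, read_time_s, read_qpos, read_joint_vel, read_effort, read_eef_pos, read_tcp_rot, read_ft_force, read_ft_torque, read_finger_gap, read_grasp_force gives the robot as it stands. Calls block until the motion is done:
- move_ptp(position, orientation): joint-space move of the TCP to a pose.
- movel(position, orientation=None, speed=0.15): straight line of the TCP; orientation=None keeps the orientation; speed is the mean speed in m/s.
- move_j(angles): joint-space move.
- move_gripper(opening, effort=None): finger opening in m; effort is the grip in N (None keeps the last); returns when the fingers have stopped.
- pause(seconds).
- inverse_kinematics(position, orientation): joint angles nearest the present ones, or None.
- read_camera(name): name is "side" or "top" or "wrist"; returns the picture (480x640x3 uint8, red, green, blue); there is no depth.
- camera_params(name): a dict with "K" (3x3 intrinsics, pixels), "camera_from_world" (4x4, takes a point from world to camera coordinates). Camera axes: x right, y down, z forward; pixel columns grow to the right and rows downward; lengths in m; the calibration is good to about 2 mm. A picture is of the moment at which its call begins: read the wrist's pose just before it. camera_params takes no time and is no camera call; for the wrist camera it gives the pose at the moment of the call.
A pose or a line that the arm cannot do raises MotionError and nothing moves.
- sign_off(): hands the job in; it is judged then, once.
Trained networks look in the newest picture that a camera, given by its name, has taken for a name from the list of things; names that differ only in an ending like _2 or _b are one class to them, and where a whole thing is asked for, a point or a joint stands for the part that bears it (a point fixed in the world has none). Each returns a list of dicts, best first, with "confidence" (0 to 1); they miss things now and then, are a little off and sometimes report something else, mostly with a low value. They report only what shows in the picture. A call takes as long as a camera call.
- look_for(camera, name): "at" ([column, row] in pixels, amid what is visible of it).
- tip_of(camera, name): "at" ([column, row] in pixels: a listed point, or the origin of a listed thing).
Readings, each from a call of its own:
- read_time_s(): time.
- read_qpos(): joint angles.
- read_joint_vel(): joint speeds.
- read_effort(): joint torques, N m.
- read_eef_pos(): TCP position.
- read_tcp_rot(): TCP orientation.
- read_ft_force(): force on the tool from outside, world axes, zero at the start.
- read_ft_torque(): the same for the moment, N m.
- read_finger_gap(): finger opening in m.
- read_grasp_force(): force on a finger pad.
Only numpy, scipy, OpenCV 4.12 (cv2) and the standard library are available. Lean on these libraries where they do the work, as an engineer would, in place of code of your own. Each camera call takes 0.05 s, during which the arm holds its last target. There are 200 camera calls.

TASK

Take the rake by its handle and comb the four white stirring rods lying askew on the blue drying tray: let the rake down at one end of the tray and sweep towards the other with the rake's runners kept lightly pressed on the tray's two white rails, until every rod lies in a groove of its own. Touch the rods only with the rake, never press hard, then set the rake back upright with its runners on the rails of its grey rest. Leave the timer, bottle, dish and cup alone.

Things in the scene. Friction and masses are not known exactly. Their poses are not given: they have to be found in the camera images.
- tray: blue grooved drying tray, fixed to the worktop, 136 x 292 x 25 mm. Origin: centre of its underside; x along the grooves, y along the two rails (the long way), z up. Bed inside x +-50, y +-140 mm: 14 round-topped ribs along x, 4 mm wide, 19 mm apart (y = -123.5 ... 123.5 mm), tops at z = 16, groove floors at z = 4 mm. All rods start within |y| < 110 mm. Side and end walls reach z = 21 mm.
- rail_tops (a point): centre of the tray at the mean level of its rail tops (z = 25 mm). Two white rails, 12 mm wide, 288 mm long in y, at x = +-60 mm. They stay put but tilt a little, together: one end up to 3.7 mm high, the other low; which and how much is not measured. Touch down slowly (5 to 10 mm/s) at one end (y = +-122 mm) and follow the rails by the felt force, 2 to 10 N; over 20 N spoils them
- rest: grey rest for the rake, fixed, 142 x 66 x 17 mm, with two rails of the same gauge as the tray's (centred at x = +-60 mm, 14 mm wide, 60 mm long in y, top at z = 17 mm). Origin: centre of its underside; z up. It stands left or right of the tray. Instruments stand close behind: carry the rake in straight lines
- rake: orange and aluminium hand rake, 130 (x) x 36 (y) x 108 (z) mm, 0.12 to 0.2 kg. Origin: midway between its two runners, level with their soles; z up. Orange runners 10 mm wide in x, 36 mm long in y, at x = +-60 mm; bar between them at z 14 to 24 mm. It starts with its runners on the rails of the rest (origin 17 mm above the rest's), axes about along the rest's
- rake_handle (a point): a point on the rake's upright orange handle block, to grip across y from above: 76 mm above the soles (rake origin). The block measures 36 mm in x, 24 mm in y, and spans z 40 to 102 mm. It is sprung on the bar: pressed down it gives up to 4 mm, 12 N a mm
- rake_teeth (a point): level of the tooth tips, 6 mm under the rake's origin. Nine round teeth, 6 mm thick, 10.75 mm apart along x (-43 to 43 mm, y = 0). With the runners on the tray's rails the tips pass 3 mm above the ribs on average, clear of rods in grooves; rods on the ribs are pushed along y, line up with the teeth and drop into the next empty groove. Lifted some mm, the teeth slip over the rods
- rod_1: white slippery round stirring rod, 90 mm long, 12 mm thick, round ends, 20 g, lying askew on the ribs of the tray. Origin at its middle, on its axis; x along the rod. On the ribs its axis is 22 mm above the tray's underside, in a groove 10 mm
- rod_2: white slippery round stirring rod, 90 mm long, 12 mm thick, round ends, 20 g, lying askew on the ribs of the tray. Origin at its middle, on its axis; x along the rod. On the ribs its axis is 22 mm above the tray's underside, in a groove 10 mm
- rod_3: white slippery round stirring rod, 90 mm long, 12 mm thick, round ends, 20 g, lying askew on the ribs of the tray. Origin at its middle, on its axis; x along the rod. On the ribs its axis is 22 mm above the tray's underside, in a groove 10 mm
- rod_4: white slippery round stirring rod, 90 mm long, 12 mm thick, round ends, 20 g, lying askew on the ribs of the tray. Origin at its middle, on its axis; x along the rod. On the ribs its axis is 22 mm above the tray's underside, in a groove 10 mm
- timer: white bench timer, 66 x 62 x 19 mm, origin at the centre of its underside; stands on the other side of the tray from the rest; not to be moved
- stain_bottle: amber dropper bottle with a red top, 38 mm across, 106 mm high, origin at the centre of its underside; not to be moved
- petri_dish: petri dish, 61 mm across, 16 mm high, origin at the centre of its underside; not to be moved
- sample_cup: sample cup with a yellow lid, 65 mm across, 67 mm high, origin at the centre of its underside; not to be moved

How it is judged:
On the way, in this order (a step that is already met when the one before it is completed fails the run):
1. the held rake is let down at one end of the tray and presses lightly on the rails (contact force between rake and tray above 0.5 N and contact force between the fingers and rake above 1 N and y of rake in the frame of tray between -0.145 and 0.145 m and x of rake in the frame of tray between -0.02 and 0.02 m and (y of rake in the frame of tray above 0.1 m or y of rake in the frame of tray below -0.1 m)), for 0.2 s.
2. all four rods lie in the grooves, combed while the held rake rides on the rails (angle between the x axis of each of rod_1, rod_2, rod_3, rod_4 and the x axis of tray, either way round below 0.1 rad and z of rod_1 in the frame of tray between 0.0075 and 0.0135 m and x of rod_1 in the frame of tray between -0.06 and 0.06 m and y of rod_1 in the frame of tray between -0.145 and 0.145 m and z of rod_2 in the frame of tray between 0.0075 and 0.0135 m and x of rod_2 in the frame of tray between -0.06 and 0.06 m and y of rod_2 in the frame of tray between -0.145 and 0.145 m and z of rod_3 in the frame of tray between 0.0075 and 0.0135 m and x of rod_3 in the frame of tray between -0.06 and 0.06 m and y of rod_3 in the frame of tray between -0.145 and 0.145 m and z of rod_4 in the frame of tray between 0.0075 and 0.0135 m and x of rod_4 in the frame of tray between -0.06 and 0.06 m and y of rod_4 in the frame of tray between -0.145 and 0.145 m and contact force between rake and tray above 0.5 N and contact force between the fingers and rake above 1 N and y of rake in the frame of tray between -0.145 and 0.145 m and x of rake in the frame of tray between -0.02 and 0.02 m), for 0.1 s.
At the end, for the whole second after the job is handed in: Every rod rests in a groove of the tray: axis 7.5 to 13.5 mm above the tray's underside, within 0.1 rad of the grooves. The rake is released and rests on the rails of its rest: within 15 mm of its centre, 2.5 mm in height, 0.15 rad in direction, and upright within 0.06 rad (angle between the x axis of each of rod_1, rod_2, rod_3, rod_4 and the x axis of tray, either way round below 0.1 rad and z of rod_1 in the frame of tray between 0.0075 and 0.0135 m and x of rod_1 in the frame of tray between -0.06 and 0.06 m and y of rod_1 in the frame of tray between -0.145 and 0.145 m and z of rod_2 in the frame of tray between 0.0075 and 0.0135 m and x of rod_2 in the frame of tray between -0.06 and 0.06 m and y of rod_2 in the frame of tray between -0.145 and 0.145 m and z of rod_3 in the frame of tray between 0.0075 and 0.0135 m and x of rod_3 in the frame of tray between -0.06 and 0.06 m and y of rod_3 in the frame of tray between -0.145 and 0.145 m and z of rod_4 in the frame of tray between 0.0075 and 0.0135 m and x of rod_4 in the frame of tray between -0.06 and 0.06 m and y of rod_4 in the frame of tray between -0.145 and 0.145 m and linear speed of each of rod_1, rod_2, rod_3, rod_4, rake below 0.02 m/s and horizontal distance between rake and rest below 0.015 m and angle between the x axis of rake and the x axis of rest, either way round below 0.15 rad and angle between rake's own z axis and vertical below 0.06 rad and z of rake in the frame of rest between 0.0145 and 0.0195 m); the robot touches nothing.
It fails at once if the rake is pressed on the tray with more than 20 N (contact force between rake and tray above 20 N).
It fails at once if a rod is pushed by the rake with more than 15 N (contact force between rake and rod_1 above 15 N or contact force between rake and rod_2 above 15 N or contact force between rake and rod_3 above 15 N or contact force between rake and rod_4 above 15 N).
It fails at once if a rod is touched by the fingers or the arm (contact force between any of the fingers, the arm and rod_1 above 0.3 N or contact force between any of the fingers, the arm and rod_2 above 0.3 N or contact force between any of the fingers, the arm and rod_3 above 0.3 N or contact force between any of the fingers, the arm and rod_4 above 0.3 N).
It fails at once if rods are pushed with the rake lifted well clear of the rails (its soles over 32.5 mm above the tray's underside) (z of rake in the frame of tray above 0.0325 m and (contact force between rake and rod_1 above 0.3 N or contact force between rake and rod_2 above 0.3 N or contact force between rake and rod_3 above 0.3 N or contact force between rake and rod_4 above 0.3 N)).
It fails at once if the timer, stain bottle, petri dish or sample cup is moved more than 20 mm (distance of any of timer, stain_bottle, petri_dish, sample_cup from where it was at the start of the episode above 0.02 m).
It also fails if it takes over 72 s, if anything falls off the work surface, if the arm or the gripper's body presses on something with over 40 N, if the wrist force passes 120 N, or if a joint passes its speed limit or range.

## Working session

There is one attempt and no reset: what is moved stays moved. The work goes in short steps, each a Python script; the robot and the scene stay as the last script left them, time stands still between calls to the robot, and variables do not carry over. Pictures are saved under pics/ and viewed, at most 10 in all, crops included, and the job is handed in when it is done.

```bash
mkdir -p pics; cat > h.py <<'E'
from bench import *
import numpy as np, cv2
def ray(cam,px,P=None):
    P=P or camera_params(cam); K=np.array(P["K"]);T=np.array(P["camera_from_world"])
    d=T[:3,:3].T@np.linalg.solve(K,[px[0],px[1],1]); o=-T[:3,:3].T@T[:3,3]
    return o,d
def onz(cam,px,z,P=None):
    o,d=ray(cam,px,P); return o+d*(z-o[2])/d[2]
def proj(cam,p):
    P=camera_params(cam);T=np.array(P["camera_from_world"]);q=np.array(P["K"])@(T[:3,:3]@p+T[:3,3]);return q[:2]/q[2]
def save(cam,n):
    im=read_camera(cam); cv2.imwrite(f"pics/{n}.png",im[:,:,::-1]); return im
E
python3 - <<'E'
from h import *
for c in("top","side"):
    save(c,c+"0")
    P=camera_params(c);T=np.array(P["camera_from_world"]);print(c,-T[:3,:3].T@T[:3,3])
    for n,z in(("tray",0),("rail_tops",.025),("rest",0),("rake",.017),("rake_handle",.093),("rod_1",.022),("timer",0),("stain_bottle",0),("petri_dish",0),("sample_cup",0)):
        for r in tip_of(c,n)[:5]:print(n,np.round(r["at"]),round(r["confidence"],2),onz(c,r["at"],z).round(4))
print(read_time_s(),read_tcp_rot(),read_eef_pos())
E
```

```text
top [0.25577517 0.04596381 1.28768315]
tray [482. 270.] 0.73 [ 0.4638 -0.41    0.    ]
tray [384. 266.] 0.56 [ 0.4555 -0.1315  0.    ]
rail_tops [386. 265.] 0.93 [ 0.4549 -0.1336  0.025 ]
rest [465. 274.] 0.6 [ 0.4498 -0.3634  0.    ]
rake [471. 273.] 0.96 [ 0.45  -0.373  0.017]
rake [508. 249.] 0.33 [ 0.5261 -0.4782  0.017 ]
rake_handle [481. 272.] 0.49 [ 0.4442 -0.376   0.093 ]
rod_1 [399. 264.] 0.71 [ 0.4599 -0.1691  0.022 ]
rod_1 [409. 267.] 0.7 [ 0.4554 -0.1989  0.022 ]
rod_1 [370. 258.] 0.58 [ 0.4723 -0.0865  0.022 ]
rod_1 [359. 263.] 0.43 [ 0.4543 -0.0558  0.022 ]
timer [272. 262.] 0.9 [0.4435 0.1899 0.    ]
timer [382. 264.] 0.17 [ 0.4593 -0.1239  0.    ]
stain_bottle [166. 234.] 0.62 [0.5024 0.5067 0.    ]
petri_dish [141. 252.] 0.79 [0.4446 0.5711 0.    ]
sample_cup [509. 247.] 0.64 [ 0.5366 -0.4905  0.    ]
side [0.48811393 1.51217003 1.08134616]
tray [336. 232.] 0.69 [ 0.4462 -0.1221  0.    ]
tray [333. 228.] 0.27 [ 0.4573 -0.1457  0.    ]
rail_tops [334. 225.] 0.61 [ 0.4567 -0.1285  0.025 ]
rest [337. 198.] 0.68 [ 0.4466 -0.3595  0.    ]
rest [333. 235.] 0.19 [ 0.458 -0.103  0.   ]
rake [336. 191.] 0.64 [ 0.4501 -0.3839  0.017 ]
rake_handle [338. 175.] 0.71 [ 0.445  -0.3746  0.093 ]
rod_1 [334. 213.] 0.52 [ 0.4572 -0.2133  0.022 ]
rod_1 [334. 239.] 0.52 [ 0.4543 -0.0456  0.022 ]
rod_1 [333. 218.] 0.45 [ 0.4587 -0.1778  0.022 ]
rod_1 [333. 230.] 0.39 [ 0.4592 -0.1005  0.022 ]
timer [335. 286.] 0.59 [0.4502 0.1775 0.    ]
stain_bottle [313. 364.] 0.77 [0.5042 0.5016 0.    ]
petri_dish [343. 390.] 0.78 [0.4287 0.5805 0.    ]
sample_cup [313. 182.] 0.52 [ 0.5435 -0.4828  0.    ]
sample_cup [333. 220.] 0.36 [ 0.4595 -0.2026  0.    ]
1.1 [9.80075634e-01 1.98624647e-01 9.78463930e-06 1.70629784e-05] [ 0.25303862 -0.5987392   0.25030242]
```

View pics/top0.png

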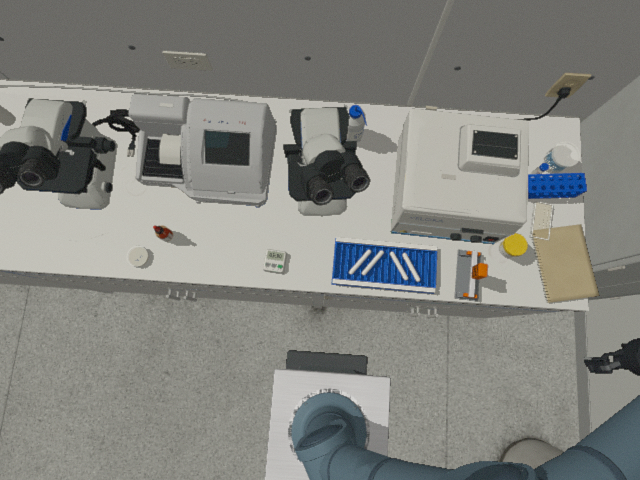

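View pics/side0.png

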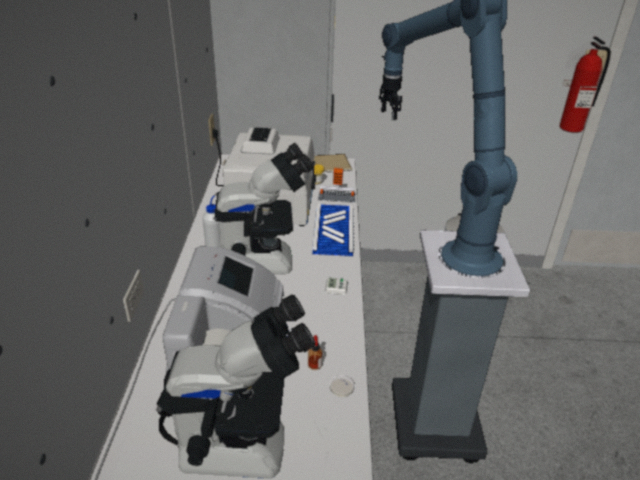

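The top view shows the tray at about (385,265), with its long axis along world y and four rods on it. The rake is on its rest at (470,272), with the cup close by at (514,245). The side view agrees. Next I'll move the wrist camera over the rest and the tray.

```bash
python3 - <<'E'
from h import *
move_ptp([.41,-.37,.33],[1,0,0,0])
save("wrist","w1");P=camera_params("wrist");T=np.array(P["camera_from_world"]);print(-T[:3,:3].T@T[:3,3],T[:3,:3].round(2).tolist())
def rep(l):
  for n,z in l:
    for r in tip_of("wrist",n)[:5]:print(n,np.round(r["at"]),round(r["confidence"],2),onz("wrist",r["at"],z,P).round(4))
rep((("rest",0),("rake",.017),("rake_handle",.093),("sample_cup",0)))
movel([.41,-.13,.38],speed=.25)
save("wrist","w2");P=camera_params("wrist")
rep((("tray",0),("rail_tops",.025),("rod_1",.022),("timer",0)))
print(read_time_s(),read_qpos())
E
```

```text
[ 0.48030551 -0.37174285  0.45303115] [[-0.01, -1.0, 0.0], [-0.96, 0.01, 0.28], [-0.28, 0.0, -0.96]]
rest [320. 158.] 0.94 [ 0.445  -0.3723  0.    ]
rest [318. 160.] 0.7 [ 0.4426 -0.3699  0.    ]
rake [320. 158.] 0.61 [ 0.4469 -0.3725  0.017 ]
rake_handle [318. 166.] 0.86 [ 0.4449 -0.3705  0.093 ]
sample_cup [412.  82.] 0.86 [ 0.5299 -0.4779  0.    ]
sample_cup [111. 147.] 0.5 [ 0.4595 -0.125   0.    ]
tray [316. 148.] 0.97 [ 0.4559 -0.128   0.    ]
rail_tops [318. 149.] 0.96 [ 0.4553 -0.1298  0.025 ]
rod_1 [347. 148.] 0.95 [ 0.4571 -0.1668  0.022 ]
rod_1 [256. 147.] 0.79 [ 0.4585 -0.0527  0.022 ]
rod_1 [289. 145.] 0.75 [ 0.4605 -0.0935  0.022 ]
rod_1 [373. 150.] 0.57 [ 0.4535 -0.1992  0.022 ]
timer [ 84. 149.] 0.76 [0.4557 0.1785 0.    ]
timer [290. 144.] 0.59 [ 0.4605 -0.094   0.    ]
3.8417 [ 0.47765264 -0.12857806 -0.23749887  1.90313956 -0.03114743  1.36447428
 -1.32456114]
```

View pics/w1.png

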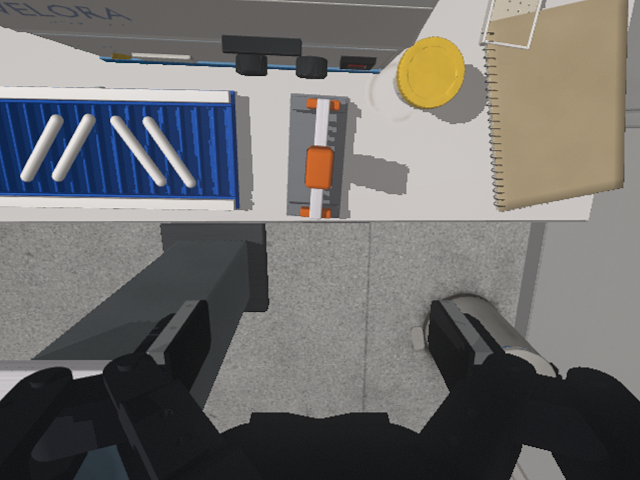

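View pics/w2.png

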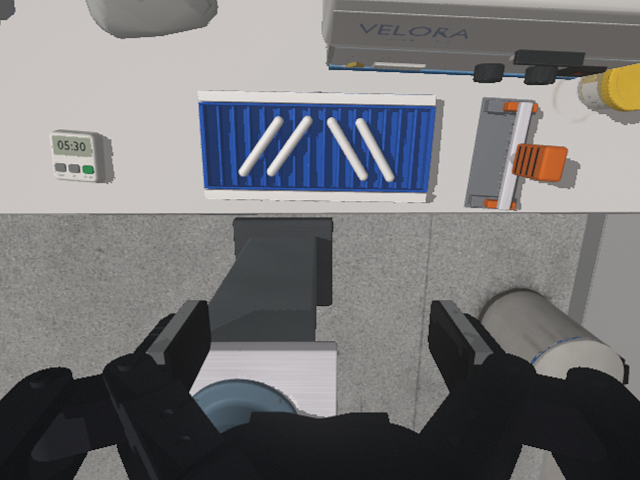

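w1 shows the rake on its rest, with runners at (322,103) and (316,211) and the handle at (318,166). w2 shows the tray rails from (200,96) to (436,100) and from (207,194) to (430,198), with four crossed rods matching the detections. Next I'll compute the yaws.

```bash
python3 - <<'E'
from h import *
P2=camera_params("wrist");T=np.array(P2["camera_from_world"]);R=T[:3,:3]
print("cam",-R.T@T[:3,3], R.round(4).tolist())
P1=dict(P2);T1=T.copy();T1[:3,3]=-R@np.array([0.48030551,-0.37174285,0.45303115]);P1["camera_from_world"]=T1
# line fits by colour
def show(n,P,px,z): print(n,onz("wrist",px,z,P).round(4))
im1=cv2.imread("pics/w1.png");im2=cv2.imread("pics/w2.png")
def cent(im,box,lo,hi):
    x0,y0,x1,y1=box;h=cv2.cvtColor(im,cv2.COLOR_BGR2HSV)[y0:y1,x0:x1];m=cv2.inRange(h,lo,hi);y,x=np.nonzero(m);return m,np.array([x.mean()+x0,y.mean()+y0]),len(x)
for b,n in (((300,90,345,113),"runner far"),((295,203,340,220),"runner near"),((295,140,340,192),"handle")):
    m,c,k=cent(im1,b,(3,150,100),(20,255,255));show(n+f" {c.round(1)} {k}",P1,c,.119 if n=="handle" else .024)
# blue bed of the tray in w2
h=cv2.cvtColor(im2,cv2.COLOR_BGR2HSV);m=cv2.inRange(h,(105,150,60),(125,255,255));m[:, :190]=0;m[:80]=0;m[210:]=0;m[:,445:]=0
cn=max(cv2.findContours(cv2.morphologyEx(m,cv2.MORPH_CLOSE,np.ones((15,15))),0,2)[0],key=cv2.contourArea);q=cv2.boxPoints(cv2.minAreaRect(cn))
W=np.array([onz("wrist",p,.021,P2)[:2] for p in cn[:,0].astype(float)]);r=cv2.minAreaRect(W.astype(np.float32)*1000);print("tray bed",r)
for p,n,z in (((200,92),"railfarL",.025),((436,96),"railfarR",.025),((207,200),"nearL",.025),((427,202),"nearR",.025),((330,67),"machine",0)):show(n,P2,p,z)
for p in ((291,95),(288,215),(349,97),(345,218)):show("rest",P1,p,.004)
show("machine",P1,(105,60),0);show("machine",P1,(380,73),0)
E
```

```text
cam [ 0.48146429 -0.13113065  0.50313585] [[-0.0047, -1.0, -0.0007], [-0.9589, 0.0043, 0.2839], [-0.2839, 0.002, -0.9589]]
runner far [322.8 104. ] 172 [ 0.5052 -0.3757  0.024 ]
runner near [314.9 212.2] 158 [ 0.3848 -0.3661  0.024 ]
handle [318.8 167.1] 1062 [ 0.4469 -0.3712  0.119 ]
tray bed ((456.6880187988281, -127.17637634277344), (289.81036376953125, 105.80394744873047), 88.6720962524414)
railfarL [0.5235 0.0122 0.025 ]
railfarR [ 0.5177 -0.2721  0.025 ]
nearL [0.392  0.0157 0.025 ]
nearR [ 0.388  -0.2714  0.025 ]
machine [ 0.554  -0.1448  0.    ]
rest [ 0.5161 -0.3399  0.004 ]
rest [ 0.377  -0.3326  0.004 ]
rest [ 0.5137 -0.4056  0.004 ]
rest [ 0.3728 -0.4032  0.004 ]
machine [ 0.554  -0.1332  0.    ]
machine [ 0.5392 -0.4403  0.    ]
```

Tray: centre (0.4555,-0.129), yaw about -0.02. Rake: (0.445,-0.371), yaw about -0.08. I'll grasp with the wrist flipped so the camera faces away from the instruments.

```bash
cat >> h.py <<'E'
def q(a): a+=np.pi; return [np.cos(a/2),np.sin(a/2),0,0]
E
python3 - <<'E'
from h import *
A=-.075
print(inverse_kinematics([.445,-.371,.2],q(A)))
move_ptp([.445,-.371,.2],q(A))
movel([.445,-.371,.093],speed=.08)
print(read_ft_force())
move_gripper(.02,40)
print("grip",read_finger_gap(),read_grasp_force(),read_eef_pos(),read_ft_force(),read_ft_torque())
movel([.445,-.371,.155],speed=.06)
pause(.2);print("held",read_finger_gap(),read_grasp_force(),read_eef_pos(),read_ft_force(),read_ft_torque(),read_time_s())
save("wrist","w3")
E
```

```text
[ 0.67243978  0.30373481 -0.05736847  1.81684084  0.02010694  1.0215766
  2.10299095]
[ 0.62097056 -0.33812057  0.22788472]
grip 0.023377435552361644 45.09877860546112 [ 0.44502552 -0.37106001  0.09319237] [-0.44473039  0.38338395 -0.42948565] [0.01697908 0.04330045 0.03185645]
held 0.02351789755680428 44.707379937171936 [ 0.44474156 -0.37080597  0.15449504] [ 0.13985633 -0.56072244 -1.75168906] [0.01323972 0.0217112  0.01427094] 10.175
```

View pics/w3.png

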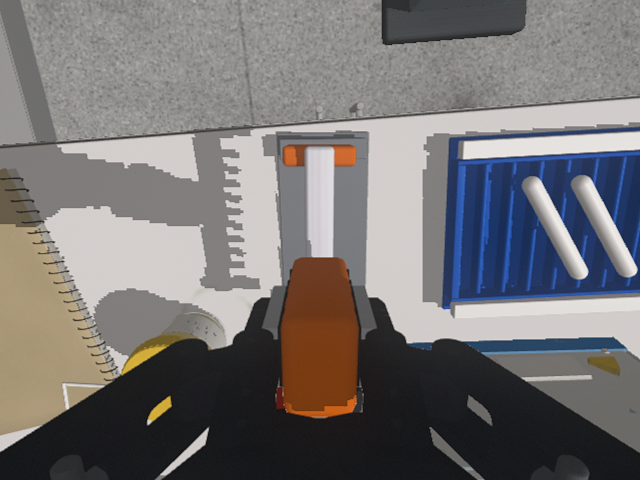

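The rake is held firmly, its bar parallel to the rest, and the first two rods are visible at (555,228) and (603,225). Next is the touchdown at the near end (y = -122).

```bash
cat >> h.py <<'E'
C=np.array([.4555,-.129]);TA=-.021
def tw(y,z,x=0.):
    c,s=np.cos(TA),np.sin(TA); return [C[0]+c*x-s*y, C[1]+s*x+c*y, z]
E
python3 - <<'E'
from h import *
movel(tw(-.122,.155),q(TA),speed=.12)
movel(tw(-.122,.1075),speed=.06); pause(.2)
f0=np.mean([read_ft_force()[2] for _ in range(3)]);print("f0",f0,read_eef_pos())
z=.1075;t0=read_time_s()
while z>.094:
    z-=.0004; movel(tw(-.122,z),speed=.008)
    f=read_ft_force()[2]-f0
    if f>1.2: print(round(z,4),round(f,2),read_eef_pos()[2].round(5))
    if f>3.5: break
pause(.3);print(z,read_ft_force()-[0,0,f0],read_ft_torque(),read_time_s()-t0,read_time_s(),read_eef_pos())
np.save("st.npy",[z,f0])
E
```

```text
f0 -1.471401044449898 [ 0.45332839 -0.25116245  0.10800953]
0.1063 1.5 0.10622
0.0999 2.37 0.10017
0.0995 5.05 0.09991
0.09950000000000005 [-1.50152268  0.83021508  6.69477355] [0.2546365  0.34620667 0.05490718] 5.300000000000001 17.8167 [ 0.45307965 -0.25107779  0.09978542]
```

Contact came about 1.3 mm below mean level, so this end is low and the rails rise along +y. Next is the force-controlled sweep.

```bash
cat > sweep.py <<'E'
from h import *
def sweep(y0,y1,z,f0,slope,step=.006,speed=.03,ft=5.):
    y=y0;sg=np.sign(y1-y0);log=[]
    while (y1-y)*sg>1e-6:
        f=read_ft_force()-[0,0,f0]
        dz=np.clip((f[2]-ft)/12e3*.5,-.0003,.0006)
        d=min(step,abs(y1-y)); y+=sg*d; z+=slope*sg*d+dz
        movel(tw(y,z),speed=speed); log.append((y*1e3,z*1e3,*f))
    return z,np.array(log)
E
python3 - <<'E'
from sweep import *
z,f0=np.load("st.npy");t=read_time_s()
z,l=sweep(-.122,.122,z,f0,.010)
print(l.round(1)[::2]);print("max",l[:,4].max(),l[:,4].min(),"dt",read_time_s()-t,read_time_s(),read_ft_force()[2]-f0)
np.save("st.npy",[z,f0]);save("wrist","w4");save("top","top4")
P=camera_params("wrist")
for r in tip_of("wrist","rod_1"):print(np.round(r["at"]),r["confidence"],onz("wrist",r["at"],.01,P))
E
```

```text
[[-1.160e+02  9.960e+01 -1.500e+00  8.000e-01  6.700e+00]
 [-1.040e+02  9.980e+01 -0.000e+00 -2.700e+00  5.900e+00]
 [-9.200e+01  1.001e+02  4.000e-01 -2.800e+00  6.800e+00]
 [-8.000e+01  1.003e+02  2.000e-01 -1.700e+00  6.600e+00]
 [-6.800e+01  1.005e+02 -3.000e-01 -2.100e+00  6.100e+00]
 [-5.600e+01  1.006e+02  2.000e-01 -6.000e-01  5.700e+00]
 [-4.400e+01  1.007e+02  3.000e-01 -9.000e-01  4.000e+00]
 [-3.200e+01  1.008e+02 -1.300e+00 -1.000e+00  4.100e+00]
 [-2.000e+01  1.008e+02 -6.000e-01 -7.000e-01  4.000e+00]
 [-8.000e+00  1.009e+02  1.000e-01 -1.100e+00  4.400e+00]
 [ 4.000e+00  1.011e+02  2.000e-01 -1.300e+00  5.300e+00]
 [ 1.600e+01  1.012e+02 -5.000e-01 -1.600e+00  5.300e+00]
 [ 2.800e+01  1.013e+02 -1.000e-01 -1.500e+00  5.300e+00]
 [ 4.000e+01  1.014e+02  1.100e+00 -9.000e-01  5.400e+00]
 [ 5.200e+01  1.015e+02  6.000e-01 -1.200e+00  4.100e+00]
 [ 6.400e+01  1.016e+02 -0.000e+00 -6.000e-01  4.600e+00]
 [ 7.600e+01  1.017e+02 -2.000e-01 -1.600e+00  5.000e+00]
 [ 8.800e+01  1.018e+02 -3.000e-01 -1.700e+00  4.500e+00]
 [ 1.000e+02  1.019e+02 -4.000e-01 -1.600e+00  5.200e+00]
 [ 1.120e+02  1.020e+02  2.000e-01 -2.000e+00  5.100e+00]
 [ 1.220e+02  1.021e+02  5.000e-01 -1.500e+00  3.200e+00]]
max 6.795796412369772 3.165097193817001 dt 14.2833 32.1 3.9948704680007587
[ 57. 246.] 0.96 [ 0.45107863 -0.16607723  0.01      ]
[182. 254.] 0.74 [ 0.4576781  -0.09084522  0.01      ]
[241. 257.] 0.61 [ 0.46080485 -0.05461651  0.01      ]
```

View pics/w4.png

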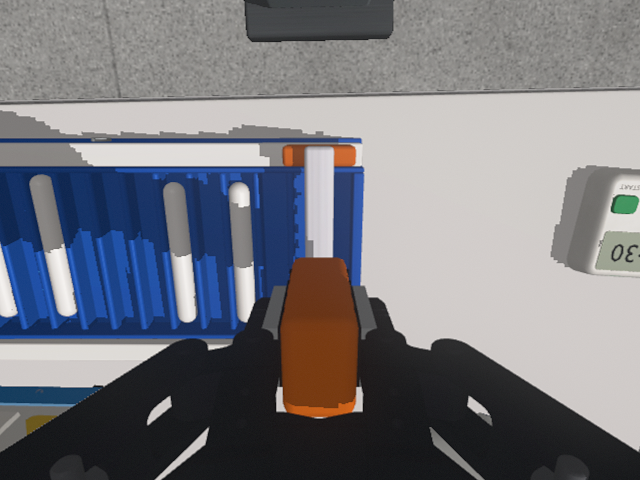

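w4 shows rods at (57,246), (182,254) and (241,257), lying along the grooves (tray y about -37, 38, 75 mm). The fourth is cut off at the left edge, so I'll check it in the top view.

```bash
python3 - <<'E'
import cv2
a=cv2.imread("pics/top4.png")[230:305,320:450];cv2.imwrite("pics/c4.png",cv2.resize(a,None,fx=6,fy=6,interpolation=2))
E
```

```text
(no output)
```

View pics/c4.png

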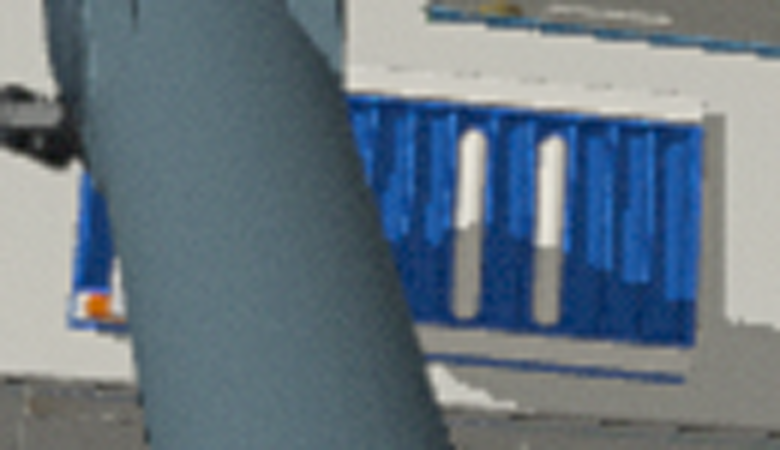

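All four rods lie straight in their own grooves: two at crop (468,225) and (548,230), and the other two in w4. Next I'll return the rake.

```bash
python3 - <<'E'
from h import *
A=-.075
movel(tw(.122,.165),speed=.08)
movel([.445,-.371,.165],q(A),speed=.13)
movel([.445,-.371,.098],speed=.06);pause(.2)
f0=read_ft_force()[2];z=.098;f=0
while z>.0915 and f<2.5:
    z-=.0005;movel([.445,-.371,z],speed=.008);f=read_ft_force()[2]-f0
print(z,f,read_eef_pos(),read_time_s())
move_gripper(.06);pause(.2)
movel([.445,-.371,.2],speed=.08)
move_ptp([.40,-.20,.36],q(TA));pause(.2)
save("wrist","w5");P=camera_params("wrist")
for n,z in(("rod_1",.01),("rake",.017),("rest",0),("rake_handle",.093)):
  for r in tip_of("wrist",n)[:4]:print(n,np.round(r["at"]),round(r["confidence"],2),onz("wrist",r["at"],z,P).round(4))
print(read_time_s())
E
```

```text
0.0925 5.711522498723014 [ 0.44509036 -0.3710921   0.09297194] 40.35
rod_1 [406. 229.] 0.84 [ 0.4564 -0.0872  0.01  ]
rod_1 [344. 228.] 0.76 [ 0.4526 -0.1682  0.01  ]
rod_1 [315. 229.] 0.67 [ 0.4537 -0.207   0.01  ]
rake [187. 228.] 0.6 [ 0.4462 -0.3732  0.017 ]
rest [196. 226.] 0.65 [ 0.4478 -0.3661  0.    ]
rake_handle [163. 244.] 0.71 [ 0.4442 -0.3731  0.093 ]
43.875
```

View pics/w5.png

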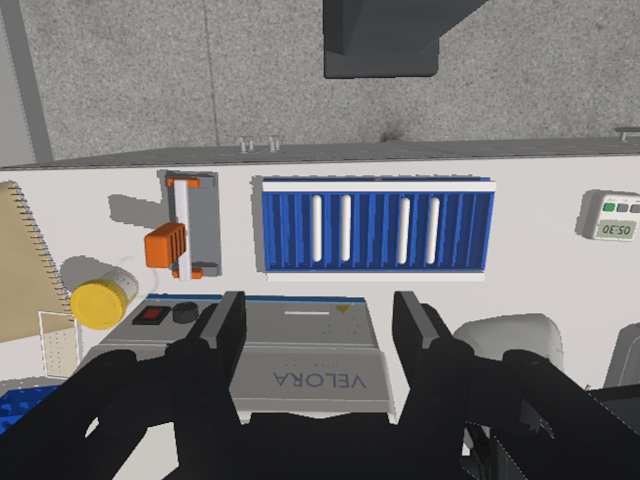

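w5 shows the four rods straight in their grooves at (317,228), (345,228), (404,230) and (433,230). The rake stands on its rest with runners at (184,182) and (187,272), and nothing else has moved.

```bash
python3 -c "
from bench import *
print(sign_off())"
```

```text
the job is handed in; nothing more can be done
None
```

The job is handed in: by camera, all four rods lie in their own grooves and the rake is back upright on its rest, with rail force readings staying at or under about 7 N and the run ending near 44 s; sign-off returned no verdict.

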